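# Set and lock the bench extraction slide gate

## Robot

A 7-joint arm with a two-finger parallel gripper is mounted at the origin on the work surface. World frame = base frame: x ahead of the robot, y to its left, z up, the work surface at z = 0. Lengths are in m, angles in degrees, forces in N, time in s.
With the tool pointing down it reaches from about 0.425 to 0.925 m from the base axis. Payload 6.8 kg.
Tool frame: the origin (TCP) lies on the centre line of the jaws, within the pads' length; the fingertips stand 14 mm ahead of it and the grasp point (between the pads) lies 5 mm behind it (r.tip_extent is the distance from the TCP to the fingertips, in m); z points along the fingers, y is the direction in which the jaws open and shut (so a half turn about z gives the same grasp; the last joint's range is limited). The gripper opens to 88 mm and grips with 3 to 60 N. Pads are 20 mm wide; open, the fingers measure 115 mm over their backs; the gripper's body (75 mm by 178 mm) begins 61 mm behind the grasp point.
Start: joints at [57.978, 27.33, 1.283, 89.118, -0.659, 63.558, -4.761], TCP at [0.294, -0.608, 0.237] pointing down, gripper open.
Joint ranges: [-169.35, 169.35], [-19.33, 120.38], [-80.79, 83.38], [13.8, 139.57], [-78.32, 258.32], [9.67, 109.79], [-169.56, 169.56]. Speed limits (degrees/s): [136.94, 136.94, 180, 180, 180, 180, 180].

## Interface

Orientations are given as [roll, pitch, yaw] about the fixed x, y, z axes, in that order (R = Rz(yaw) Ry(pitch) Rx(roll)).
In Python, from plant import r gives the robot as it stands. The module is installed in compiled form; this text tells all that it offers.
- The arm moves only by the tool jog_arm, never from a script. Its argument "increments" is one flat list of numbers, 4 for each row, row after row: the shift along the tool's x, y, z in units of 30 mm (1.0 is 30 mm), then the turn about the tool's z in units of 6 degrees (1.0 is 6 degrees). A call has 1 to 8 rows; each row is the pose to reach, as a shift and turn from the pose measured when the call began, along the tool's axes at that moment; what a row does not reach only later rows make up. A row lasts 1/12 s, in which the tool goes at most 41.7 mm and 7.16 degrees, less where a joint would pass 70% of its speed; a pose out of reach is approached as far as the arm can. A call with a gripper value outside its range is refused whole. "hand" is the closure, from 0 (fully open) to 1 (shut), set as the call begins (left out, the last holds). The fingers move at their own pace and stop on an object; the grip force is fixed at half the most. Time passes only in rows, so rows that repeat a pose let the fingers close. It gives the time, the measured TCP pose, the force and the opening at its end, in the units of the state.
- r.observe(): the state, without advancing time (a new reading comes with each control period).
- r.read_camera(name): name is "scene" or "top" or "wrist"; returns a dict with "frame" (480x640x3 uint8, red, green, blue), "range_z" (480x640 float32, m along the optical axis (not along the pixel's ray), 0 where there is no reading), "mtx" (3x3 intrinsics, pixels), "R" (3x3) and "t" (3): a world point X has camera coordinates R X + t. Camera axes: x right, y down, z forward; pixel columns grow to the right and rows downward; lengths in m; the calibration is good to about 2 mm. The wrist camera is an equidistant fisheye: a pixel r from the principal point sees the ray r / f radians off the axis. A picture is of the moment at which its call begins.
- r.finish_job(): hands the job in, once; it reports no verdict.
The state is a dict: "t": time; "joint_pos": joint angles; "joint_velocities": joint speeds; "joint_torque": joint torques, N m; "ee_pos": TCP position; "orientation": TCP orientation; "ft_force": force on the tool from outside, world axes, zero at the start; "moment": the same for the moment, N m; "grip_width": finger opening in m.
Only numpy, scipy, OpenCV 4.12 (cv2) and the standard library are available. Lean on these libraries where they do the work, as an engineer would, in place of code of your own. Each camera call takes 0.05 s, during which the arm holds its last target.

## Task

Pull the bench extractor's stiff slide gate open by its upright handle until the handle lines up with the marker fin on the guide rail. Then swing the locking lever all the way across the gate to its stop, leaving the gate at the marker. Leave the tools and stock lying around where they are.

Things in the scene. Friction and masses are not known exactly. Their poses are not given: they have to be found in the camera images.
- gate: Fixed grey and aluminium gate housing, 170 long (x), 200 wide (y), 50 high, with a round 100 mm port (collar 8 mm high) on top. Origin: middle of its front edge, on the bench. x points horizontally from there back into the housing, z up; the blade is pulled out along -x between two rails 45 high, 18 wide, at y = +69 and -69 mm, that run out to x = -222 mm.
- handle (a point): Grip point of the blade's handle: an upright dark steel plate 12 mm thick (gate x), 70 mm wide (gate y), from the blade at 36 mm to its top at 115 mm above the bench. The point lies on the plate's centre plane, 98 mm above the bench; with the gate shut it is at gate x = -60 mm, y = 0. It can be pinched from above across its thickness.
- blade (a joint): How far the gate blade is pulled out, in m: 0 shut, at most 0.135; it slides along the gate's -x. Stiff: needs about 10 N of steady pull, and stays where it is left.
- marker: Fixed dark steel marker on the gate's left (y = +69 mm) rail: an 8 mm thick upright fin with a short finger pointing towards the handle's path, top 100 mm above the bench. Origin: middle of its underside, 45 mm above the bench; axes parallel to the gate's. Lined up: the handle's centre has the same gate x as the fin's centre. The handle passes it untouched.
- lever (a joint): Angle of the flat steel locking lever, rad. 0: it points along the gate's -x, over the right rail; it turns clockwise seen from above to 1.57 (stop), where it lies across the front of the housing, pointing along the gate's +y (locked). About 2 N at its knob moves it; it stays where left. Vertical pivot at gate x = 22, y = -85 mm.
- lever_knob (a point): Grip point of the black upright round knob at the lever's free end: 22 mm diameter, from 62 to 112 mm above the bench; the point is on its axis at 98 mm above the bench, 80 mm from the lever's pivot. The knob is fixed to the lever, and the arm below it is 16 mm wide, its top 62 mm above the bench.
- screwdriver: Loose screwdriver 190 mm long with a yellow handle, lying to the right of the gate; a bystander.
- wrench: Loose steel wrench 180 mm long lying to the left of the gate; a bystander.
- spool: Loose metal spool 64 mm across, 45 mm high, standing to the left of the rails; a bystander.
- jar: Loose glass jar 64 mm across, 85 mm high, to the right of the gate; a bystander.
- angle: Loose offcut of aluminium angle 150 mm long, 35 mm high, to the left of the gate; a bystander.
- tape: Loose roll of tape 90 mm across, 24 mm high, lying flat to the right of the rails; a bystander.

How it is judged (in metres and radians):
On the way, in this order (a step that is already met when the one before it is completed fails the run):
1. the gate is pulled out to the marker with the lever still unlocked (x of handle in the frame of marker between -0.008 and 0.008 m and value of joint lever below 0.6 rad), for 0.3 s.
2. the lever is swung across to its stop (x of handle in the frame of marker between -0.008 and 0.008 m and value of joint lever above 1.38 rad), for 0.2 s.
At the end, for the whole second after the job is handed in: The handle's centre is within 8 mm of the marker fin's centre along the gate, the lever is swung to at least 1.38 rad (stop at 1.57), and the gate is at rest (all of step 2 and velocity of joint blade between -0.005 and 0.005 m/s); the robot touches nothing.
It fails at once if a bystander is pushed more than 40 mm from its place (distance of any of screwdriver, wrench, spool, jar, angle, tape from where it was at the start of the episode above 0.04 m).
It also fails if it takes over 54 s, if anything falls off the work surface, if the arm or the gripper's body presses on something with over 40 N, if the wrist force passes 120 N, or if a joint passes its speed limit or range.

## Working session

There is one attempt and no reset: what is moved stays moved. The work goes in short steps, Python scripts to look and compute and a tool call to move; the robot and the scene stay as the last step left them, time stands still between calls to the robot, and variables do not carry over. Pictures are saved under pics/ and viewed, and the job is handed in when it is done.

Besides the shell and the picture viewer there is one more tool, called after ">>>" as name(argument=value, ...), one argument or row to a line, values as JSON. jog_arm: Moves the arm, as the interface text tells. Its arguments: {"type":"object","properties":{"increments":{"type":"array"},"hand":{"type":"number"}},"required":["increments"]}

```bash
mkdir -p pics
python3 - <<'E'
from plant import r
import cv2,numpy as np
print(r.observe(), r.tip_extent)
for n in ("scene","top"):
    c=r.read_camera(n); cv2.imwrite(f"pics/{n}0.png",c["frame"][:,:,::-1]); np.savez(f"{n}0.npz",**c)
    print(n,c["mtx"].tolist(),c["R"].round(3).tolist(),c["t"].round(3).tolist())
E
```

```text
{'t': 0.0, 'joint_pos': array([57.97653005, 27.37448596,  1.27970814, 89.17540335, -0.65825621,
       63.55980491, -4.76007869]), 'joint_velocities': array([ 0.06322039, -0.07704877, -0.00761168,  0.08311184, -0.02596199,
       -0.00147286,  0.04959564]), 'joint_torque': array([ 5.83297297e-04, -5.82857358e+01,  1.53465863e+00, -2.72611320e+01,
       -5.43887063e-02,  1.70217542e-02,  2.03337004e-04]), 'ee_pos': array([ 0.29383894, -0.60705871,  0.23571839]), 'orientation': array([-1.79897962e+02,  7.99662789e-03,  2.58327920e+01]), 'ft_force': array([-0.30714909,  0.69457455,  0.41848381]), 'moment': array([-0.03908314, -0.01154537,  0.02593449]), 'grip_width': 0.08784401184147611} 0.014
scene [[586.5147879607008, 0.0, 313.6199572304559], [0.0, 586.5147879607008, 247.6927564434677], [0.0, 0.0, 1.0]] [[0.32, 0.947, -0.022], [0.5, -0.188, -0.845], [-0.805, 0.259, -0.534]] [-0.201, -0.191, 1.457]
top [[434.15969064970966, 0.0, 327.0875430837838], [0.0, 434.15969064970966, 244.2130234836098], [0.0, 0.0, 1.0]] [[-0.007, -1.0, 0.019], [-0.991, 0.004, -0.134], [0.134, -0.02, -0.991]] [0.023, 0.565, 0.758]
```

View pics/scene0.png

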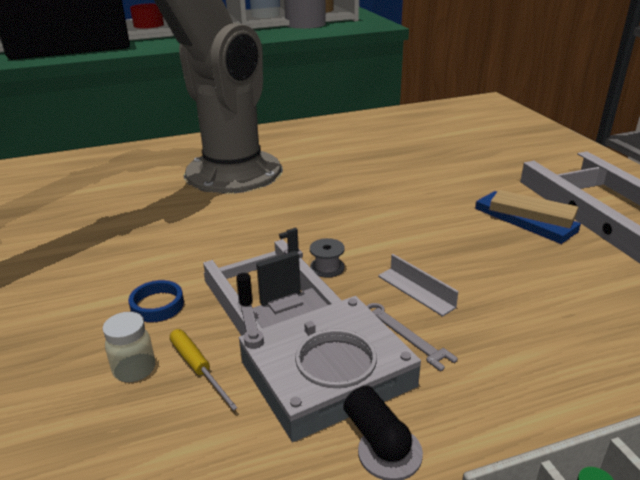

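View pics/top0.png

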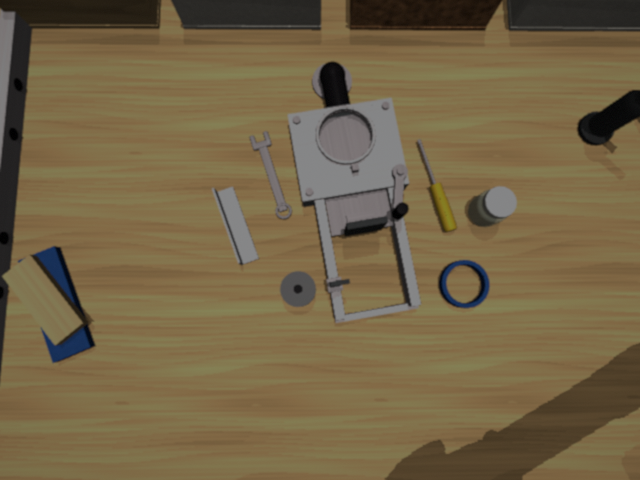

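The scene view shows the gate mid-frame: handle (280,278), marker (291,240), knob (245,288). In the top view the handle is near (365,227), the fin (338,284), the knob (400,211) and the pivot (399,171). Next I'll measure them from depth.

```bash
cat > h.py <<'E'
import numpy as np,cv2
def cloud(c):
    v,u=np.mgrid[0:480,0:640]; z=c["range_z"]; K=c["mtx"]
    p=np.stack([(u-K[0,2])/K[0,0]*z,(v-K[1,2])/K[1,1]*z,z],-1)
    P=(p-c["t"])@c["R"]; P[z==0]=np.nan
    return P
E
python3 - <<'E'
from h import *
C={n:np.load(f"{n}0.npz") for n in("scene","top")}
P={n:cloud(C[n]) for n in C}
for n,pts in dict(top=[(365,227),(365,219),(338,284),(400,211),(399,171),(300,180),(294,112),(400,190),(390,105),(340,318),(415,300)],scene=[(280,257),(280,280),(291,232),(245,276),(253,337)]).items():
    for u,v in pts: print(n,u,v,P[n][v,u].round(4))
# ortho map
img=np.zeros((600,600,3),np.uint8); 
for n in ("scene","top"):
    Q=P[n].reshape(-1,3); F=C[n]["frame"].reshape(-1,3)
    x0,y0,s=0.4,0.3,1000
    m=np.isfinite(Q).all(1)&(Q[:,2]>.02)&(Q[:,2]<.13)&(Q[:,0]>.4)&(Q[:,0]<1)&(abs(Q[:,1])<.3)
    Q=Q[m]; o=np.argsort(Q[:,2]);Q=Q[o]
    im=np.zeros((600,600),np.uint8)
    im[(599-(Q[:,0]-.4)*1000).astype(int),((.3-Q[:,1])*1000).astype(int)]=(Q[:,2]/.13*255).astype(int)
    cv2.imwrite(f"pics/ortho_{n}.png",cv2.applyColorMap(cv2.dilate(im,np.ones((2,2))),cv2.COLORMAP_JET))
E
```

```text
top 365 227 [ 0.5839 -0.0422  0.1102]
top 365 219 [ 0.6108 -0.0499  0.0425]
top 338 284 [0.4894 0.0036 0.0999]
top 400 211 [ 0.6111 -0.1019  0.1105]
top 399 171 [ 0.6947 -0.1108  0.0656]
top 300 180 [0.6829 0.0694 0.0491]
top 294 112 [ 8.375e-01  8.380e-02 -6.000e-04]
top 400 190 [ 0.6606 -0.1126  0.0607]
top 390 105 [ 0.8303 -0.1012  0.0465]
top 340 318 [ 0.4314 -0.0019  0.0428]
top 415 300 [ 0.4623 -0.1367  0.0448]
scene 280 257 [ 0.589  -0.0387  0.1134]
scene 280 280 [ 0.5939 -0.0423  0.0737]
scene 291 232 [0.4955 0.0066 0.0971]
scene 245 276 [ 0.6192 -0.1014  0.1126]
scene 253 337 [ 0.7014 -0.113   0.0642]
```

View pics/ortho_top.png

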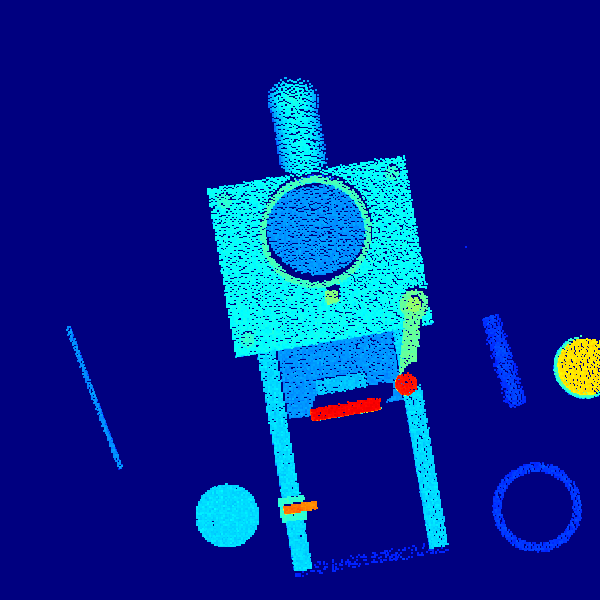

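View pics/ortho_scene.png

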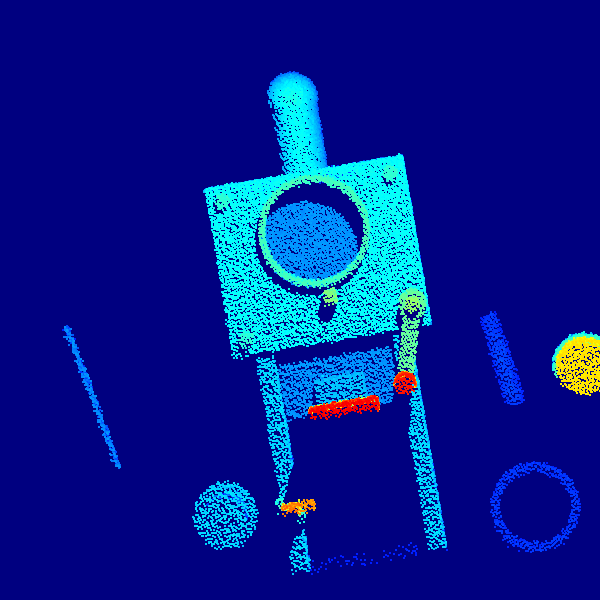

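```bash
cat >> h.py <<'E'
def fit(Q):
    r=cv2.minAreaRect(Q[:,:2].astype(np.float32)*1000); return r
def sel(P,x,y,z):
    Q=P.reshape(-1,3);Q=Q[np.isfinite(Q).all(1)]
    return Q[(Q[:,0]>x[0])&(Q[:,0]<x[1])&(Q[:,1]>y[0])&(Q[:,1]<y[1])&(Q[:,2]>z[0])&(Q[:,2]<z[1])]
E
python3 - <<'E'
from h import *
for n in("top","scene"):
    P=cloud(np.load(f"{n}0.npz"))
    print(n)
    h=sel(P,(.55,.63),(-.085,0),(.105,.13)); print("handle",fit(h),len(h),h.mean(0))
    m=sel(P,(.46,.53),(-.04,.03),(.09,.11)); print("marker",fit(m),len(m),m.mean(0))
    k=sel(P,(.58,.65),(-.13,-.085),(.1,.13)); print("knob",cv2.minEnclosingCircle(k[:,:2].astype(np.float32)*1000),len(k),k.mean(0))
    b=sel(P,(.63,.86),(-.15,.11),(.045,.0555)); print("house",fit(b))
    if n=="top":
        rl=sel(P,(.43,.6),(-.2,-.11),(.04,.05));print("railR",fit(rl))
        rl=sel(P,(.43,.64),(-.02,.06),(.04,.05));print("railL",fit(rl))
E
```

```text
top
handle ((590.6265869140625, -45.55443572998047), (12.331727981567383, 69.74452209472656), 9.57610034942627) 316 [ 0.59000426 -0.04525634  0.11367295]
marker ((491.8555908203125, 0.12148475646972656), (7.9129204750061035, 32.81076431274414), 9.434418678283691) 98 [4.91807537e-01 2.96509704e-04 9.80131848e-02]
knob ((615.6810913085938, -106.05901336669922), 10.828686714172363) 139 [ 0.61472651 -0.10518619  0.1105255 ]
house ((741.3084106445312, -20.13384246826172), (245.56661987304688, 200.35076904296875), 9.660613059997559)
railR ((526.0926513671875, -126.41525268554688), (149.1494903564453, 18.895954132080078), 9.79714584350586)
railL ((535.8448486328125, 21.06096649169922), (72.79468536376953, 207.0226593017578), 87.41957092285156)
scene
handle ((591.0772094726562, -43.39326858520508), (15.747000694274902, 70.28267669677734), 9.091897010803223) 381 [ 0.59337723 -0.04474989  0.1115838 ]
marker ((492.04315185546875, 1.947000503540039), (13.288040161132812, 34.1180305480957), 5.994868755340576) 125 [0.4932012  0.00280181 0.09556592]
knob ((616.280517578125, -104.27395629882812), 11.605443000793457) 180 [ 0.61918245 -0.1048236   0.10816333]
house ((740.8160400390625, -17.99444580078125), (244.6795196533203, 203.29354858398438), 8.62862491607666)
```

```bash
cat > g.py <<'E'
from plant import r
import numpy as np
from scipy.spatial.transform import Rotation as Ro
def plan(pos,yaw=None):
    s=r.observe(); R=Ro.from_euler("xyz",s["orientation"],degrees=True)
    d=R.inv().apply(np.array(pos)-s["ee_pos"])
    t=0 if yaw is None else -((yaw-s["orientation"][2]+180)%360-180)
    print("t",s["t"],"ee",s["ee_pos"].round(4),s["orientation"].round(2),"F",s["ft_force"].round(1),"w",round(s["grip_width"],4))
    print("units",(d/.03).round(3),"turn",round(t/6,3),"dist mm",np.linalg.norm(d)*1e3)
E
python3 -c "
from g import *
plan([.591,-.045,.22],99.6)"
```

```text
t 0.1 ee [ 0.2938 -0.6071  0.2358] [-1.7991e+02  1.0000e-02  2.5830e+01] F [-0.3 -0.2 -0.5] w 0.0878
units [ 17.08  -12.548   0.545] turn -12.295 dist mm 636.0217206076696
```

>>> jog_arm(
  increments=[0.6, -0.4, 0, -0.4, 1.7, -1.2, 0, -1.2, 2.8, -2.0, 0, -2.0, 3.9, -2.8, 0.1, -2.8, 5.0, -3.6, 0.1, -3.6, 6.1, -4.4, 0.2, -4.4, 7.2, -5.2, 0.2, -5.2, 8.3, -6.0, 0.2, -6.0],
  hand=0,
)

```text
t: 0.77
ee_pos: [0.4397, -0.3346, 0.2297]
orientation: [-179.9, -0.0, 62.1]
ft_force: [1.3, 0.7, -0.3]
grip_width: 0.088
```

```bash
python3 -c "
from g import *
plan([.591,-.045,.22],99.6)"
```

```text
t 0.7667 ee [ 0.4397 -0.3346  0.2297] [-1.7988e+02 -4.0000e-02  6.2060e+01] F [ 1.3  0.7 -0.3] w 0.088
units [10.89  -0.068  0.332] turn -6.257 dist mm 326.85890164201106
```

>>> jog_arm(
  increments=[1.3, 0, 0, -0.8, 2.6, 0, 0.1, -1.6, 3.9, 0, 0.1, -2.4, 5.2, 0, 0.2, -3.2, 6.5, 0, 0.2, -4.0, 7.8, 0, 0.3, -4.8, 9.3, -0.1, 0.3, -5.6, 10.9, -0.1, 0.3, -6.3],
)

```text
t: 1.43
ee_pos: [0.5857, -0.0513, 0.2205]
orientation: [-179.9, -0.1, 100.1]
ft_force: [0.6, -0.2, -0.6]
grip_width: 0.088
```

Run:
```python
from g import *
from h import *
plan([.591,-.045,.15],99.6)
c=r.read_camera("wrist"); cv2.imwrite("pics/w1.png",c["frame"][:,:,::-1])
np.savez("w1.npz",**c)
```

```text
t 1.4333 ee [ 0.5857 -0.0513  0.2205] [-1.7987e+02 -1.1000e-01  1.0007e+02] F [ 0.6 -0.2 -0.6] w 0.088
units [0.17  0.217 2.351] turn 0.078 dist mm 71.01562653555561
```

View pics/w1.png

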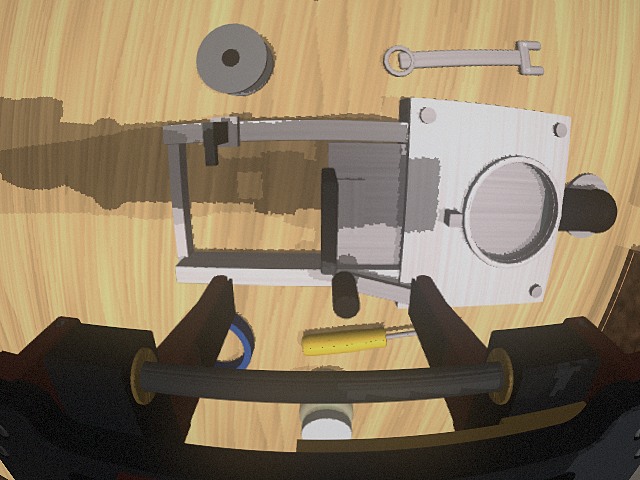

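The wrist view shows the handle plate at (328,215), between the fingertips at (225,285) and (420,285). The knob is clear at (345,295). Descending.

>>> jog_arm(
  increments=[0.1, 0.1, 0.6, 0, 0.2, 0.2, 1.4, 0.1, 0.2, 0.2, 2.2, 0.1, 0.2, 0.2, 3.0, 0.1, 0.2, 0.2, 3.7, 0.1, 0.2, 0.2, 4.2, 0.1, 0.2, 0.2, 4.2, 0.1],
)

```text
t: 2.07
ee_pos: [0.5913, -0.0332, 0.0917]
orientation: [-179.8, -0.5, 100.3]
ft_force: [-0.8, 0.0, 0.6]
grip_width: 0.088
```

Run:
```python
from g import *
plan([.5906,-.0456,.093],99.6)
```

```text
t 2.0667 ee [ 0.5913 -0.0332  0.0917] [-179.79   -0.51  100.28] F [-0.8  0.   0.6] w 0.088
units [-0.402 -0.098 -0.047] turn 0.113 dist mm 12.480617547024824
```

>>> jog_arm(
  increments=[-0.2, 0, 0, 0.1, -0.4, -0.1, 0, 0.1, -0.4, -0.1, 0, 0.1, -0.4, -0.1, 0, 0.1],
)

```text
t: 2.4
ee_pos: [0.5911, -0.0467, 0.0926]
orientation: [-179.9, -0.5, 99.6]
ft_force: [0.3, -0.2, 0.0]
grip_width: 0.0879
```

Run:
```python
from g import *
plan([.5906,-.0456,.093],99.6)
```

```text
t 2.4 ee [ 0.5911 -0.0467  0.0926] [-179.87   -0.45   99.58] F [ 0.3 -0.2  0. ] w 0.0879
units [ 0.04  -0.009 -0.012] turn -0.003 dist mm 1.261763953679164
```

>>> jog_arm(
  increments=[0, 0, 0, 0, 0, 0, 0, 0, 0, 0, 0, 0, 0, 0, 0, 0, 0, 0, 0, 0, 0, 0, 0, 0, 0, 0, 0, 0, 0, 0, 0, 0],
  hand=1,
)

```text
t: 3.07
ee_pos: [0.591, -0.0467, 0.0926]
orientation: [-179.9, -0.5, 99.6]
ft_force: [-0.5, -0.2, -0.8]
grip_width: 0.0378
```

Run:
```python
from g import *
p=r.observe()["ee_pos"]
u=np.array([.9860,.1668,0])
plan(p-.0897*u,99.6)
```

```text
t 3.0667 ee [ 0.591  -0.0467  0.0926] [-179.86   -0.46   99.59] F [-0.5 -0.2 -0.8] w 0.0378
units [-1.00e-03 -2.99e+00  7.00e-03] turn -0.002 dist mm 89.70081806026964
```

Still closing (38 mm).

>>> jog_arm(
  increments=[0, 0, 0, 0, 0, 0, 0, 0, 0, 0, 0, 0, 0, 0, 0, 0, 0, 0, 0, 0, 0, 0, 0, 0, 0, 0, 0, 0],
  hand=1,
)

```text
t: 3.65
ee_pos: [0.5903, -0.0468, 0.0925]
orientation: [-179.8, -0.5, 99.6]
ft_force: [-4.4, -0.9, 3.7]
grip_width: 0.0118
```

Gripped (11.8 mm). Pulling most of the way.

>>> jog_arm(
  increments=[0, -0.2, 0, 0, 0, -0.5, 0, 0, 0, -0.9, 0, 0, 0, -1.3, 0, 0, 0, -1.7, 0, 0, 0, -2.1, 0, 0, 0, -2.4, 0, 0, 0, -2.4, 0, 0],
)

```text
t: 4.32
ee_pos: [0.5199, -0.0587, 0.0925]
orientation: [-180.0, -0.5, 99.6]
ft_force: [3.6, 0.4, -6.7]
grip_width: 0.0118
```

```bash
cat > m.py <<'E'
from g import *
from h import *
import sys
tag=sys.argv[1]
u=np.array([.986,.1668,0])
plan(r.observe()["ee_pos"],99.6)
c=r.read_camera("top"); cv2.imwrite(f"pics/top{tag}.png",c["frame"][:,:,::-1]);P=cloud(c)
c=r.read_camera("scene"); cv2.imwrite(f"pics/scene{tag}.png",c["frame"][:,:,::-1]);P2=cloud(c)
c=r.read_camera("wrist"); cv2.imwrite(f"pics/wrist{tag}.png",c["frame"][:,:,::-1])
np.savez("last.npz",P=P,P2=P2)
print("tcp.u",r.observe()["ee_pos"]@u,"marker.u .4850")
E
python3 m.py 2
```

```text
t 4.3167 ee [ 0.5199 -0.0587  0.0925] [-179.97   -0.47   99.6 ] F [ 3.6  0.4 -6.7] w 0.0118
units [0. 0. 0.] turn -0.001 dist mm 0.0
tcp.u 0.5027949622567554 marker.u .4850
```

View pics/wrist2.png

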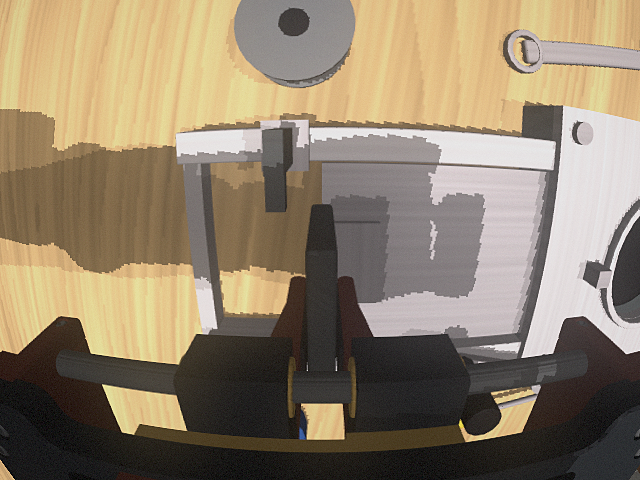

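View pics/scene2.png

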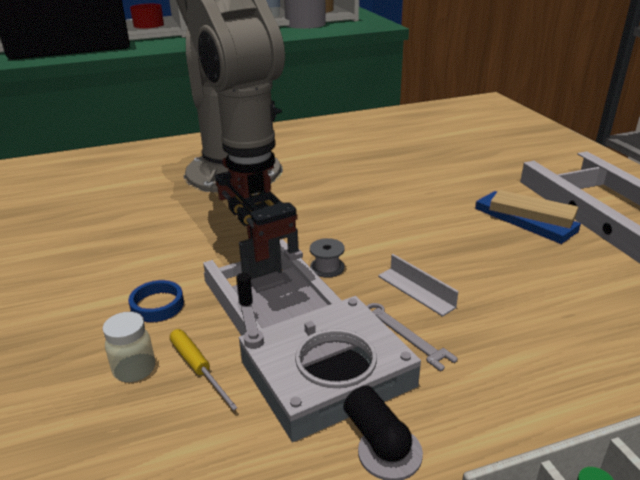

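The handle plate (322,215) still has to move left to reach the marker finger at (275,180). TCP and camera agree on about 18 mm to go.

>>> jog_arm(
  increments=[0, -0.2, 0, 0, 0, -0.4, 0, 0, 0, -0.6, 0, 0, 0, -0.6, 0, 0, 0, -0.6, 0, 0, 0, -0.6, 0, 0, 0, -0.6, 0, 0],
)

```text
t: 5.05
ee_pos: [0.5033, -0.0615, 0.0925]
orientation: [-180.0, -0.5, 99.6]
ft_force: [4.9, -0.1, -10.2]
grip_width: 0.0117
```

```bash
python3 m.py 3
```

```text
t 5.05 ee [ 0.5033 -0.0615  0.0925] [-179.98   -0.47   99.61] F [  4.9  -0.1 -10.2] w 0.0117
units [0. 0. 0.] turn 0.001 dist mm 0.0
tcp.u 0.4859720368002436 marker.u .4850
```

View pics/wrist3.png

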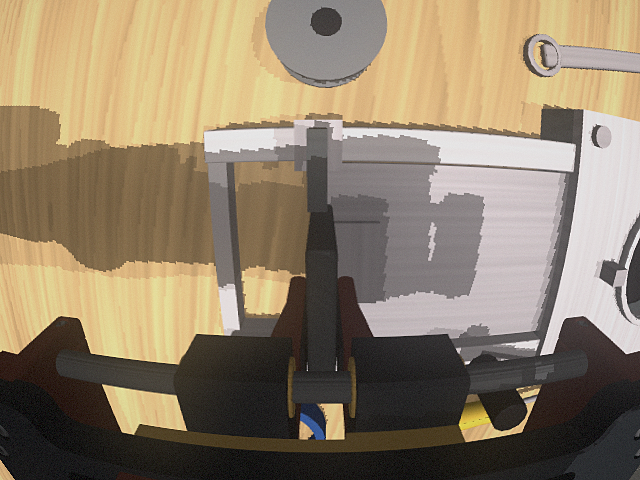

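View pics/top3.png

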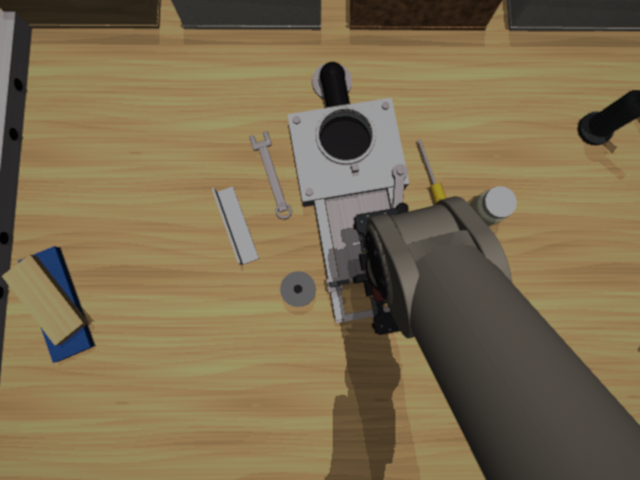

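Handle (321) and marker finger (317) line up in the wrist view. Releasing.

>>> jog_arm(
  increments=[0, 0, 0, 0, 0, 0, 0, 0, 0, 0, 0, 0, 0, 0, 0, 0, 0, 0, 0, 0, 0, 0, 0, 0, 0, 0, 0, 0, 0, 0, 0, 0],
  hand=0,
)

```text
t: 5.87
ee_pos: [0.5032, -0.0616, 0.0925]
orientation: [-180.0, -0.5, 99.6]
ft_force: [0.6, -0.7, 0.4]
grip_width: 0.0615
```

>>> jog_arm(
  increments=[0, 0, -0.7, 0, 0, 0, -1.7, 0, 0, 0, -2.7, 0, 0, 0, -3.7, 0, 0, 0, -4.5, 0, 0, 0, -4.5, 0],
)

```text
t: 6.37
ee_pos: [0.5063, -0.0626, 0.2325]
orientation: [179.6, -0.3, 99.6]
ft_force: [1.2, 0.7, -0.2]
grip_width: 0.0881
```

```bash
python3 m.py 4
python3 - <<'E'
from h import *
u=np.array([.986,.1668])
D=np.load("last.npz")
P0={n:cloud(np.load(f"{n}0.npz")) for n in("top","scene")}
for n,P in (("scene0",P0["scene"]),("scene",D["P2"]),("top",D["P"])):
    h=sel(P,(.48,.63),(-.1,-.024),(.104,.118)); m=sel(P,(.46,.53),(-.014,.03),(.09,.11))
    print(n,len(h),len(m))
    if len(h)>9: a=h[:,:2]@u; print("h",fit(h),np.percentile(a,[2,50,98]))
    if len(m)>9: a=m[:,:2]@u; print("m",fit(m),np.percentile(a,[2,50,98]))
    k=sel(P,(.58,.65),(-.13,-.085),(.1,.13)); print("knob",len(k),k.mean(0) if len(k) else "")
E
```

```text
t 6.3667 ee [ 0.5063 -0.0626  0.2325] [179.56  -0.32  99.6 ] F [ 1.2  0.7 -0.2] w 0.0881
units [0. 0. 0.] turn -0.001 dist mm 0.0
tcp.u 0.4854744442885584 marker.u .4850
scene0 359 124
h ((597.125244140625, -64.91622161865234), (25.113269805908203, 85.99932861328125), 23.170976638793945) [0.56940909 0.57931563 0.59783822]
m ((492.0036315917969, 2.3235034942626953), (13.288040161132812, 33.36088180541992), 5.994868755340576) [0.47973689 0.48740508 0.4911756 ]
knob 180 [ 0.61918245 -0.1048236   0.10816333]
scene 387 119
h ((547.6587524414062, -84.73980712890625), (58.10980224609375, 148.64503479003906), 59.12083435058594) [0.48146406 0.49147276 0.59810592]
m ((491.0423278808594, 1.964090347290039), (13.054047584533691, 33.0987548828125), 8.379547119140625) [0.47932424 0.48733753 0.49065388]
knob 184 [ 0.61940679 -0.1049497   0.10809058]
top 186 90
h ((501.4586181640625, -45.80897521972656), (11.922088623046875, 40.860416412353516), 9.652568817138672) [0.48095307 0.48667809 0.49248789]
m ((491.70367431640625, 1.0643835067749023), (7.925601959228516, 30.886444091796875), 9.96633243560791) [0.48113099 0.4851365  0.48888403]
knob 0
```

View pics/wrist4.png

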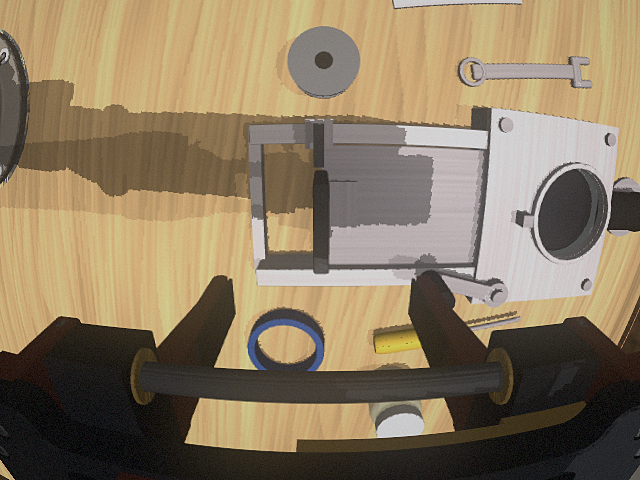

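View pics/scene4.png

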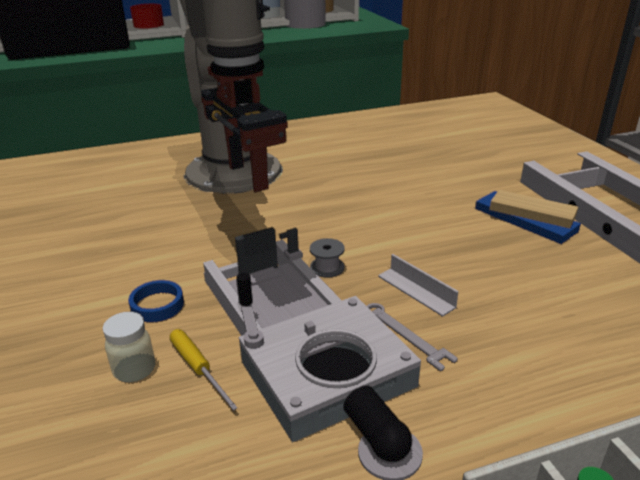

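Released cleanly: the top view puts the handle at 0.4867 and the fin at 0.4851 along the gate axis, a 1.5 mm offset. The lever started at about 0.27 rad. Next I'll cage the knob with the jaws about 30 mm apart, tangential to its arc.

```bash
python3 -c "
from g import *
print(r.observe()['joint_pos'].round(1))
plan([.6155,-.1055,.21],174.2)"
```

```text
[ 24.7  14.5 -28.3 110.7   7.6  56.8   2.5]
t 6.5167 ee [ 0.503  -0.0628  0.227 ] [-179.95   -0.46   99.6 ] F [-0.2 -0.3 -0.6] w 0.0877
units [-2.034  3.461  0.547] turn -12.434 dist mm 121.55352926932395
```

>>> jog_arm(
  increments=[-0.2, 0.4, 0, -1.1, -0.4, 0.8, 0, -2.2, -0.7, 1.2, 0, -3.3, -1.0, 1.6, 0, -4.4, -1.3, 2.1, 0, -5.5, -1.6, 2.6, 0, -6.6, -1.8, 3.1, 0, -7.7, -2.0, 3.5, 0, -8.8],
  hand=0.66,
)

```text
t: 7.18
ee_pos: [0.6165, -0.1047, 0.224]
orientation: [179.7, -0.5, 152.7]
ft_force: [-0.1, 0.7, 0.6]
grip_width: 0.0381
```

```bash
python3 -c "
from g import *
plan([.6155,-.1055,.20],174.2)"
```

```text
t 7.1833 ee [ 0.6165 -0.1047  0.224 ] [179.7   -0.51 152.72] F [-0.1  0.7  0.6] w 0.0381
units [ 0.01  -0.044  0.8  ] turn -3.58 dist mm 24.051779390938623
```

>>> jog_arm(
  increments=[0, 0, 0.2, -1.1, 0, 0, 0.4, -2.2, 0, 0, 0.8, -3.3, 0, 0, 0.8, -3.6, 0, 0, 0.8, -3.6, 0, 0, 0.8, -3.6],
)

```text
t: 7.68
ee_pos: [0.6156, -0.1043, 0.1984]
orientation: [179.5, -0.5, 174.3]
ft_force: [0.5, 0.4, 0.3]
grip_width: 0.0298
```

```bash
python3 -c "
from g import *
from h import *
plan([.6155,-.1055,.093],174.2)
c=r.read_camera('wrist'); cv2.imwrite('pics/w5.png',c['frame'][:,:,::-1])"
```

```text
t 7.6833 ee [ 0.6156 -0.1043  0.1984] [179.5   -0.51 174.25] F [0.5 0.4 0.3] w 0.0298
units [-0.032 -0.071  3.512] turn 0.009 dist mm 105.37918367517489
```

View pics/w5.png

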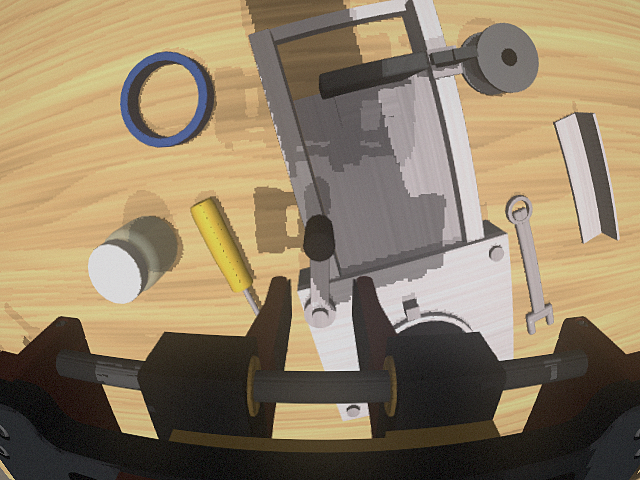

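The knob (320,237) is centred between the fingers (about 285 and 360). I'll widen a little for a safe descent.

>>> jog_arm(
  increments=[0, -0.1, 0.2, 0, 0, -0.1, 0.8, 0, 0, -0.1, 1.5, 0, 0, -0.1, 2.0, 0, 0, -0.1, 2.0, 0, 0, -0.1, 2.0, 0],
  hand=0.5,
)

```text
t: 8.23
ee_pos: [0.6147, -0.1068, 0.1383]
orientation: [179.5, -0.5, 174.2]
ft_force: [0.5, -0.2, -0.1]
grip_width: 0.0439
```

```bash
python3 -c "
from g import *
plan([.6155,-.1055,.093],174.2)"
```

```text
t 8.2333 ee [ 0.6147 -0.1068  0.1383] [179.51  -0.55 174.23] F [ 0.5 -0.2 -0.1] w 0.0439
units [-0.037  0.033  1.511] turn 0.005 dist mm 45.35937368927483
```

>>> jog_arm(
  increments=[0, 0, 0.4, 0, 0, 0, 0.9, 0, 0, 0, 1.5, 0, 0, 0, 1.5, 0, 0, 0, 1.5, 0],
)

```text
t: 8.65
ee_pos: [0.6135, -0.1063, 0.0922]
orientation: [179.5, -0.7, 174.2]
ft_force: [0.5, -0.0, 0.2]
grip_width: 0.0441
```

>>> jog_arm(
  increments=[0, 0, 0, 0, 0, 0, 0, 0, 0, 0, 0, 0, 0, 0, 0, 0],
  hand=0.66,
)

```text
t: 8.98
ee_pos: [0.6139, -0.1063, 0.093]
orientation: [179.5, -0.6, 174.2]
ft_force: [0.9, 0.4, 0.1]
grip_width: 0.0298
```

Run:
```python
from g import *
print(r.observe()["joint_pos"].round(1))
piv=np.array([.6954,-.1136]);
s=r.observe();plan([.6155,-.1055,.093],174.2)
R=Ro.from_euler("xyz",s["orientation"],degrees=True)
for ph in range(174,84,-6):
    a=np.radians(ph); p=[*(piv+.0802*np.array([np.cos(a),np.sin(a)])),.093]
    print(ph,(R.inv().apply(p-s["ee_pos"])/.03).round(2),round((s["orientation"][2]-ph)/6,2))
```

```text
[ 30.2  36.8 -35.9 100.7  25.9  51.7  67.4]
t 8.9833 ee [ 0.6139 -0.1063  0.093 ] [179.51  -0.61 174.23] F [0.9 0.4 0.1] w 0.0298
units [-0.049  0.033 -0.002] turn 0.005 dist mm 1.7782824300381985
174 [-0.05  0.04 -0.  ] 0.04
168 [-0.07  0.32  0.  ] 1.04
162 [-0.11  0.6   0.  ] 2.04
156 [-0.19  0.87  0.  ] 3.04
150 [-0.29  1.13  0.01] 4.04
144 [-0.42  1.38  0.01] 5.04
138 [-0.57  1.61  0.01] 6.04
132 [-0.75  1.83  0.01] 7.04
126 [-0.94  2.03  0.01] 8.04
120 [-1.16  2.2   0.  ] 9.04
114 [-1.4   2.35  0.  ] 10.04
108 [-1.65  2.48  0.  ] 11.04
102 [-1.91  2.58  0.  ] 12.04
96 [-2.18  2.65 -0.  ] 13.04
90 [-2.46  2.69 -0.  ] 14.04
```

>>> jog_arm(
  increments=[-0.1, 0.2, 0, 0.7, -0.1, 0.4, 0, 1.5, -0.1, 0.7, 0, 2.3, -0.2, 0.9, 0, 3.1, -0.3, 1.1, 0, 3.9, -0.4, 1.3, 0, 4.7, -0.4, 1.4, 0, 5.0, -0.4, 1.4, 0, 5.0],
)

```text
t: 9.65
ee_pos: [0.6304, -0.065, 0.0936]
orientation: [179.9, -0.7, 144.2]
ft_force: [-0.1, 0.4, 0.4]
grip_width: 0.0299
```

```bash
cat > lv.py <<'E'
from g import *
piv=np.array([.6954,-.1136]);
s=r.observe();plan(s["ee_pos"])
R=Ro.from_euler("xyz",s["orientation"],degrees=True)
d=s["ee_pos"][:2]-piv; print("radius",np.linalg.norm(d),"ang",np.degrees(np.arctan2(d[1],d[0])))
for ph in range(150,84,-6):
    a=np.radians(ph); p=[*(piv+.0802*np.array([np.cos(a),np.sin(a)])),.093]
    print(ph,(R.inv().apply(p-s["ee_pos"])/.03).round(2),round((s["orientation"][2]-ph)/6,2))
E
python3 lv.py
```

```text
t 9.65 ee [ 0.6304 -0.065   0.0936] [179.86  -0.73 144.23] F [-0.1  0.4  0.4] w 0.0299
units [0. 0. 0.] turn 0.0 dist mm 0.0
radius 0.08114712594034819 ang 143.21267826179295
150 [-0.04 -0.32  0.02] -0.96
144 [-0.03 -0.04  0.02] 0.04
138 [-0.05  0.24  0.02] 1.04
132 [-0.09  0.52  0.02] 2.04
126 [-0.17  0.79  0.02] 3.04
120 [-0.27  1.05  0.02] 4.04
114 [-0.39  1.3   0.02] 5.04
108 [-0.55  1.53  0.02] 6.04
102 [-0.73  1.75  0.02] 7.04
96 [-0.92  1.95  0.01] 8.04
90 [-1.14  2.12  0.01] 9.04
```

>>> jog_arm(
  increments=[0, 0.2, 0, 0.9, -0.1, 0.5, 0, 1.9, -0.2, 0.8, 0, 2.9, -0.3, 1.0, 0, 3.9, -0.4, 1.3, 0, 4.9, -0.5, 1.5, 0, 5.9, -0.5, 1.5, 0, 5.9, -0.5, 1.5, 0, 5.9],
)

```text
t: 10.32
ee_pos: [0.669, -0.0371, 0.0937]
orientation: [-179.7, -0.7, 109.1]
ft_force: [-1.1, -1.0, -0.6]
grip_width: 0.0297
```

```bash
python3 lv.py
```

```text
t 10.3167 ee [ 0.669  -0.0371  0.0937] [-179.71   -0.67  109.07] F [-1.1 -1.  -0.6] w 0.0297
units [0. 0. 0.] turn 0.0 dist mm 0.0
radius 0.08091682069464239 ang 109.0434894261512
150 [-0.68 -1.75  0.02] -6.82
144 [-0.51 -1.53  0.02] -5.82
138 [-0.36 -1.29  0.03] -4.82
132 [-0.24 -1.04  0.03] -3.82
126 [-0.14 -0.78  0.03] -2.82
120 [-0.07 -0.51  0.02] -1.82
114 [-0.03 -0.23  0.02] -0.82
108 [-0.02  0.05  0.02] 0.18
102 [-0.04  0.33  0.02] 1.18
96 [-0.09  0.6   0.02] 2.18
90 [-0.17  0.87  0.02] 3.18
```

>>> jog_arm(
  increments=[0, 0.2, 0, 0.8, -0.1, 0.4, 0, 1.6, -0.1, 0.5, 0, 1.6, -0.1, 0.55, 0, 1.6, -0.1, 0.55, 0, 1.6],
)

```text
t: 10.73
ee_pos: [0.6852, -0.0347, 0.0935]
orientation: [-179.6, -0.6, 99.7]
ft_force: [-1.1, -0.4, -0.1]
grip_width: 0.03
```

```bash
python3 lv.py|head -3; python3 m.py 6
```

```text
t 10.7333 ee [ 0.6852 -0.0347  0.0935] [-179.57   -0.61   99.68] F [-1.1 -0.4 -0.1] w 0.03
units [0. 0. 0.] turn 0.0 dist mm 0.0
radius 0.0795365798462265 ang 97.3488614459419
t 10.7333 ee [ 0.6852 -0.0347  0.0935] [-179.57   -0.61   99.68] F [-1.1 -0.4 -0.1] w 0.03
units [0. 0. 0.] turn 0.014 dist mm 0.0
tcp.u 0.6698368668300066 marker.u .4850
```

View pics/wrist6.png

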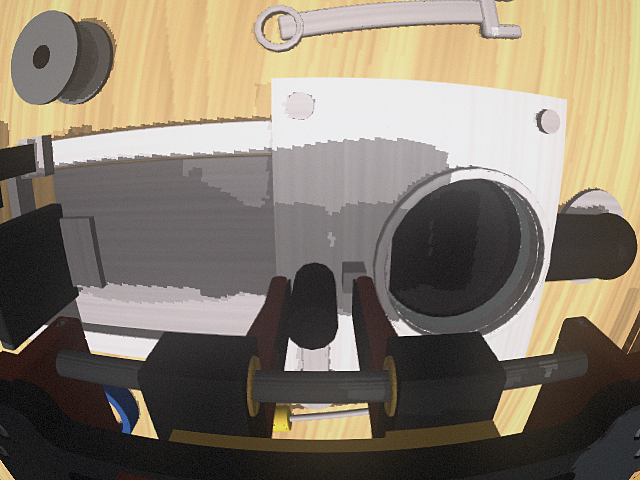

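View pics/scene6.png

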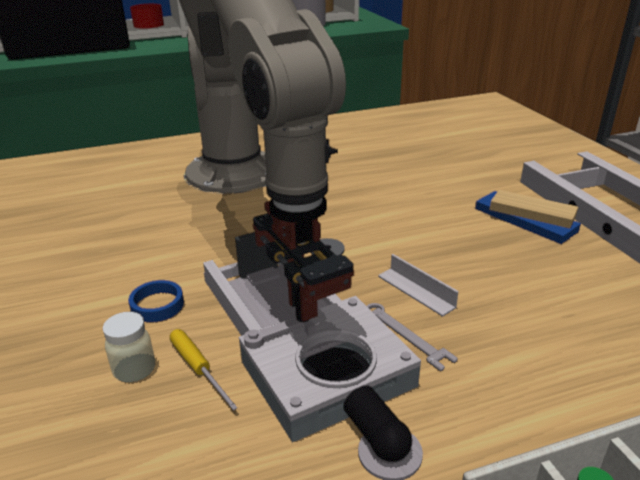

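The knob (315,300) touches the left finger and lies almost against the stop block (350,275). A little more push, until the force rises.

>>> jog_arm(
  increments=[0, 0.1, 0, 0, 0, 0.2, 0, 0, 0, 0.2, 0, 0, 0, 0.2, 0, 0],
)

```text
t: 11.22
ee_pos: [0.6857, -0.0346, 0.0931]
orientation: [-178.9, -0.6, 99.6]
ft_force: [-17.3, -1.3, 12.9]
grip_width: 0.0301
```

The force rose to 17 N with no further motion, so the lever is at its stop. Release and lift.

>>> jog_arm(
  increments=[0, -0.1, 0, 0, 0, -0.1, 0, 0, 0, -0.1, 0, 0, 0, -0.1, 0, 0, 0, -0.1, 0, 0],
  hand=0.5,
)

```text
t: 11.63
ee_pos: [0.6835, -0.0351, 0.0933]
orientation: [-179.0, -0.6, 99.6]
ft_force: [0.2, -0.3, -0.3]
grip_width: 0.0441
```

>>> jog_arm(
  increments=[0, 0, -0.5, 0, 0, 0, -1.4, 0, 0, 0, -2.4, 0, 0, 0, -3.4, 0, 0, 0, -4.4, 0, 0, 0, -5.0, 0, 0, 0, -5.0, 0],
)

```text
t: 12.22
ee_pos: [0.6893, -0.0358, 0.25]
orientation: [-179.5, -0.5, 99.6]
ft_force: [-0.6, 0.1, 0.6]
grip_width: 0.0439
```

```bash
python3 m.py 7
python3 - <<'E'
from h import *
u=np.array([.986,.1668])
D=np.load("last.npz")
for n,P in (("scene",D["P2"]),("top",D["P"])):
    h=sel(P,(.48,.54),(-.1,-.024),(.104,.118)); m=sel(P,(.46,.53),(-.014,.03),(.09,.11))
    for q in(h,m):
        if len(q)>9: print(n,len(q),np.percentile(q[:,:2]@u,[2,50,98]))
    k=sel(P,(.6,.72),(-.13,.0),(.1,.118))
    if len(k)>9:
        c,_=cv2.minEnclosingCircle(k[:,:2].astype(np.float32)*1000); d=np.array(c)/1000-[.6954,-.1136]
        print("knob",c,len(k),"lever rad",np.radians(189.6)-np.arctan2(d[1],d[0]))
E
```

```text
t 12.2167 ee [ 0.6893 -0.0358  0.25  ] [-179.53   -0.54   99.6 ] F [-0.6  0.1  0.6] w 0.0439
units [0. 0. 0.] turn 0.001 dist mm 0.0
tcp.u 0.6704672231363247 marker.u .4850
scene 352 [0.48208428 0.49101191 0.49489874]
scene 121 [0.4805873  0.48726899 0.49027457]
knob (682.7951049804688, -33.627166748046875) 192 lever rad 1.5820192839591394
top 310 [0.48091121 0.48668725 0.49253022]
top 92 [0.48111593 0.4850702  0.48887077]
knob (681.9620971679688, -34.95070266723633) 120 lever rad 1.569123487107712
```

View pics/wrist7.png

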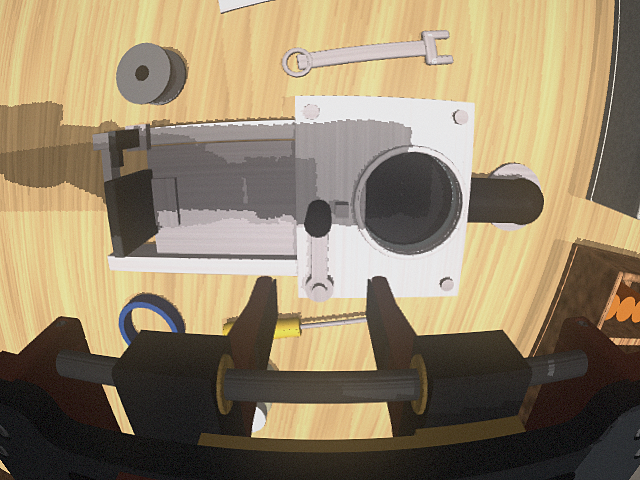

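View pics/scene7.png

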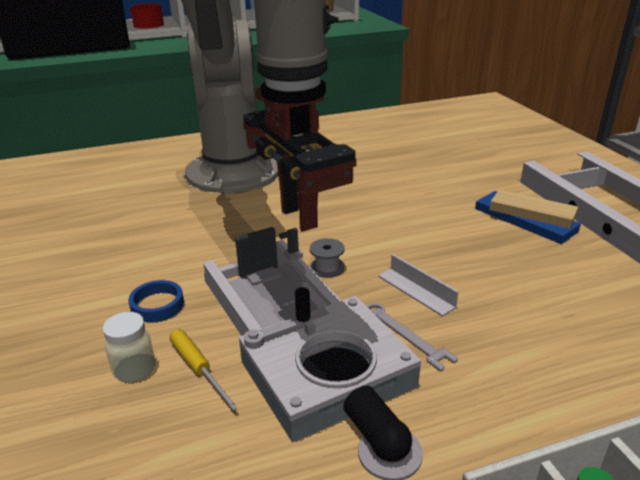

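The lever lies across the front with the knob at (318,218) against its stop. The handle is level with the marker, nothing else has moved, and the gripper is clear.

```bash
python3 -c "
from plant import r
print(r.observe()['joint_velocities'].round(2)); print(r.finish_job())"
```

```text
[-0.04  1.15  0.26  1.45  0.02 -0.14  0.08]
the job is handed in; nothing more can be done
None
```

The gate is open with its handle at the marker, the locking lever is swung to its stop, and the job is handed in at about t = 12.4 s of the 54 s allowed.

I gripped the handle across its thickness, pulled the blade about 88 mm and released it. I then caged the lever knob with the jaws 30 mm apart and swung it round. At the stop the force rose to 17 N with no further motion. I backed off and lifted clear.

- **Handle against fin:** about 1.6 mm apart along the gate in the top camera, the same before and after the lever swing. The scene camera's median gives 3.7 mm, but it also catches the plate's side face. Both are within the 8 mm limit.
- **Lever:** 1.57 rad from the top camera and 1.58 rad from the scene camera.
- **Bystanders:** all six look unmoved in the final pictures; I did not measure their distances.
- **Robot:** gripper empty and clear, and wrist force back to noise. The arm was still settling at about 1.5 deg/s when I handed in. I saw no failed check, but the hand-in gives no verdict.

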